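# Seat a glass blank in the jig's pocket by feel

## Task

Without lifting it off the plate, gently slide the amber glass disc from the open end of the jig into the channel and along it until it drops flat into the shallow pocket in the dark plate. Then bring the sliding stop with the red post up against the seated glass, gently so that the glass is not chipped, and let go. Leave the jars and the dish where they stand.

Things in the scene. Friction and masses are not known exactly. Their poses are not given: they have to be found in the camera images.
- glass_disc: Loose amber glass disc, 40 mm across, 10 mm thick, about 50 g; origin at the centre of its underside, z up. Starts flat on the dark plate at the jig's loading end. It chips if the fingers (pushing or squeezing, all told) or the stop load it with over 20 N, or if it is raised over 6 mm off the plate. A closed finger tip 2 to 4 mm above the plate pushes it well.
- guide_frame: Fixed jig on the low mosaic panel: aluminium frame, 236 (x) by 110 mm, over a dark steel plate. Origin in the middle of its underside, 12.5 mm above the bench; x runs along the channel from the open loading end to the stop, z up. Plate top at z = 12 mm, rail tops 17. The plate has one flat round pocket, 43 mm wide, 4 deep, at y = 0; its x was not measured (see channel_mouth).
- loading_end (a point): Middle of the loading end at plate height (x = -100, y = 0 mm in the frame). Here, x = -118 to -72 mm, the rails are 84 mm apart and the end towards -x is open. From x = -72 to -40 mm straight cheeks narrow this like a funnel to the channel. The plate may stick out up to 40 mm beyond either end of the frame.
- channel_mouth (a point): Start of the channel at plate height (x = -40, y = 0 mm in the frame). The channel is 42 mm wide and runs in +x to x = +108 mm. The pocket's centre lies 50 to 90 mm from this point (x = +10 to +50). Pushed at up to 30 mm/s, the disc drops in by its weight: its origin sinks from z = 12 to 8 mm in the frame, and it bears on the pocket's far wall (felt as a sharp rise in force).
- stop (a joint): Travel in m of the sliding stop along the channel towards the loading end, from 0 (at the +x end) to 0.085; starts at 0 to 0.005. It slides with about 1.2 N of friction and stays where it is left. (Room: turned further left than the jig, the shoulder of some arms meets the side table left of the robot, top 110 mm up; leaning the tool helps.)
- stop_face (a point): Middle of the stop's flat front face (it looks to -x of the frame), at x = 0.095 m - joint value, y = 0, z = 15 mm in the frame. The stop is a low brass block, 12 mm long, in the channel, with an upright red post on it.
- stop_grip (a point): Grip point on the red post, z = 48 mm in the frame, 6 mm behind the stop's face (+x). The post is 14 mm (x) by 16 mm (y) thick and reaches from z = 24 to 60 mm; round it nothing stands higher than the rails (17) and the glass (18 seated).
- jar_3: Bystander: glass jar, 62 mm across, 70 mm high; origin at the centre of its underside.
- jar_0: Bystander: glass jar with a yellow lid, 64 mm across, 83 mm high; origin at the centre of its underside.
- dish_tesserae: Bystander: pale small dish of glass pieces, 69 mm across, 18 mm high; origin at the centre of its underside.

How it is judged:
By the outcome, as a careful person would: the job done as asked, in the order asked, and still so for the second after the job is handed in, with the robot touching nothing.
It also fails if it takes over 72 s, if anything falls off the work surface, if the arm or the gripper's body presses on something with over 40 N, if the wrist force passes 120 N, or if a joint passes its speed limit or range.

## Robot

A 6-joint arm with a two-finger parallel gripper is mounted at the origin on a cart in front of the work surface, level with it; the furniture and walls round the work are solid. World frame = base frame: x ahead of the robot, y to its left, z up, the work surface at z = 0. Lengths are in mm, angles in degrees, forces in N, time in s.
With the tool pointing down it reaches from about 350 to 850 mm from the base axis. Payload 8.1 kg.
Tool frame: the origin (TCP) lies midway between the tips of the shut fingers; the grasp point (between the pads) lies 19 mm behind it; z points along the fingers, y is the line along which they close (so a half turn about z gives the same grasp; the last joint's range is limited). The gripper opens to 85 mm and grips with 20 to 120 N. Pads are 22 mm wide; open, the fingers measure 114 mm over their backs; the gripper's body (76 mm by 85 mm) begins 54 mm behind the grasp point. The pads swing forward as they close: fully open they stand 13 mm farther back than shut.
Start: joints at [67.987, 7.471, 85.268, -0, 87.261, -4.893], TCP at [176.602, 573.426, 231.292] pointing down, gripper open.
Joint ranges: [-169.43, 169.43], [-51.17, 129.36], [1.28, 143.12], [-76.62, 256.62], [0, 156.53], [-152.29, 152.29]. Speed limits (degrees/s): [136.94, 136.94, 159.86, 180, 180, 180].

## Interface

Orientations are given as [roll, pitch, yaw] about the fixed x, y, z axes, in that order (R = Rz(yaw) Ry(pitch) Rx(roll)).
In Python, from bench import r, optics, workorder gives the robot as it stands.
- The arm moves only by the shell command python3 -m handwheel 'ROWS' [FORCE]. ROWS is a JSON list of rows, 1 to 8 of them, each an object with the fields wx, wy, wz (a rotation vector in normalised numbers (1 is 180 degrees)), dx, dy, dz (the shift in fractions of the full range, 1 being 750 mm), finger_gap (the finger opening in mm); a field left out counts as zero (the opening has to be given); each row is the pose to reach, as a shift and turn from the pose commanded when the command began, along the tool's axes at that moment; what a row does not reach only later rows make up. A row lasts 1/8 s, in which the tool goes at most 62.5 mm and 10.7 degrees, less where a joint would pass 70% of its speed; a pose out of reach is approached as far as the arm can. The fingers move at their own pace and stop on an object; FORCE is the grip in N (left out, the last holds). Time passes only in rows, so rows that do not move let the fingers close. It prints the time, the measured TCP pose, the force, the opening and the grip force at its end. Shift and turn numbers lie between -1 and 1, and a call with a number outside is refused. Input that does not fit is refused with a message, and nothing moves.
- r.sense(): the state, without advancing time (a new reading comes with each control period).
- optics.snapshot(name): name is "side" or "top" or "wrist"; returns a dict with "pixels" (384x512x3 uint8, blue, green, red), "fx", "fy", "cx", "cy" (pixels), "D" ([k1, k2, p1, p2, k3] as OpenCV has them; the pictures are not rectified), "pose" (4x4, takes a point from camera to world coordinates). Camera axes: x right, y up, looking along -z (the intrinsics and any distortion apply to the point x, -y, -z); pixel columns grow to the right and rows downward; lengths in mm; the calibration is good to about 2 mm. A picture is of the moment at which its call begins. There is no depth.
- workorder.hand_in(): hands the job in; it is judged then, once.
The state is a dict: "time": time; "joint_pos": joint angles; "qd": joint speeds; "joint_efforts": joint torques, N m; "tool_pos": TCP position; "tcp_rot": TCP orientation; "ft_force": force on the tool from outside, world axes, zero at the start; "wrist_torque": the same for the moment, N m; "finger_gap": finger opening in mm; "grip_force": force on a finger pad.
Only numpy, scipy, OpenCV 4.12 (cv2) and the standard library are available. Lean on these libraries where they do the work, as an engineer would, in place of code of your own. Each camera call takes 0.05 s, during which the arm holds its last target. There are 200 camera calls.

## Working session

There is one attempt and no reset: what is moved stays moved. The work goes in short steps, Python scripts to look and compute and a shell command to move; the robot and the scene stay as the last step left them, time stands still between calls to the robot, and variables do not carry over. Pictures are saved under pics/ and viewed, at most 13 in all, crops included, and the job is handed in when it is done.

```bash
mkdir -p pics; ls; python3 - <<'E'
from bench import r, optics, workorder
import cv2,numpy as np,pickle
S={}
for n in("top","side"):
    s=optics.snapshot(n);S[n]=s
    cv2.imwrite(f"pics/{n}0.png",cv2.resize(s["pixels"],(800,600),interpolation=cv2.INTER_CUBIC))
    print(n,s["fx"],s["fy"],s["cx"],s["cy"],s["D"],np.round(s["pose"],3).tolist())
pickle.dump(S,open("s0.pkl","wb"))
print(r.sense())
E
```

```text
pics
top 388.55168874260374 388.55168874260374 253.9998740692088 189.4777195670793 [-0.12012928  0.          0.          0.          0.        ] [[-0.138, 0.962, -0.234, 295.691], [-0.99, -0.135, 0.026, -357.225], [-0.007, 0.236, 0.972, 921.159], [0.0, 0.0, 0.0, 1.0]]
side 431.46260431802216 431.46260431802216 252.7933691343975 199.63017150315198 [-0.10701231  0.          0.          0.          0.        ] [[-0.252, 0.404, -0.879, -251.409], [-0.968, -0.111, 0.226, -187.151], [-0.006, 0.908, 0.419, 434.408], [0.0, 0.0, 0.0, 1.0]]
{'time': 0.1, 'joint_pos': array([ 6.79884265e+01,  7.51216920e+00,  8.53229540e+01,  8.55971726e-04,
        8.72619788e+01, -4.89440326e+00]), 'qd': array([-0.02088849, -0.06218102, -0.05128042, -0.03037057, -0.04231078,
       -0.03467852]), 'joint_efforts': array([ 9.80602454e-04, -5.70954037e+01, -5.01940942e+01, -2.30907544e-04,
        8.17784574e-03, -2.24576326e-06]), 'tool_pos': array([176.3960704 , 572.96475982, 230.33568459]), 'tcp_rot': array([-1.79903325e+02, -9.13650296e-03,  1.62882780e+02]), 'ft_force': array([ 0.92350886, -0.78228323, -0.08669937]), 'wrist_torque': array([-0.00205512, -0.02620632, -0.01395585]), 'grip_force': 0.0, 'finger_gap': 85.34504571192721}
```

View pics/top0.png

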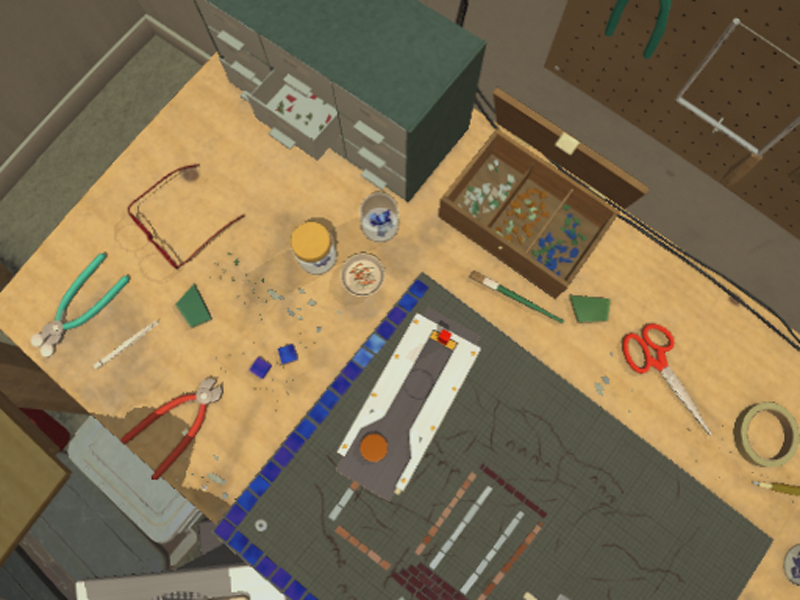

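View pics/side0.png

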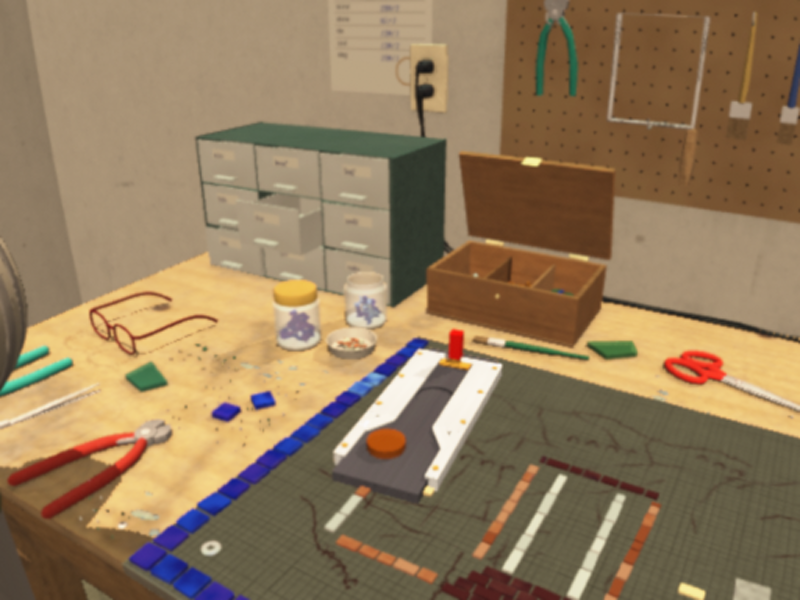

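The top view shows the jig's white rails with corners near (418,314), (480,348), (338,455) and (401,494), the disc at (375,447), the red post at (445,337) and the pocket near (420,384). The side view agrees.

```bash
cat > h.py <<'E'
import cv2,numpy as np
from scipy.optimize import least_squares
from scipy.spatial.transform import Rotation as Ro
def proj(s,P):
    P=np.atleast_2d(P).astype(float);T=np.linalg.inv(s["pose"]);c=P@T[:3,:3].T+T[:3,3]
    c=c*[1,-1,-1];K=np.array([[s["fx"],0,s["cx"]],[0,s["fy"],s["cy"]],[0,0,1]])
    return cv2.projectPoints(c,np.zeros(3),np.zeros(3),K,np.array(s["D"]))[0].reshape(-1,2)
def unproj(s,uv,z):
    K=np.array([[s["fx"],0,s["cx"]],[0,s["fy"],s["cy"]],[0,0,1]])
    n=cv2.undistortPoints(np.array(uv,float).reshape(-1,1,2),K,np.array(s["D"])).reshape(-1,2)
    d=np.c_[n[:,0],-n[:,1],-np.ones(len(n))]@s["pose"][:3,:3].T;o=s["pose"][:3,3]
    return o+d*((z-o[2])/d[:,2])[:,None]
def f2w(g,P):
    P=np.atleast_2d(P).astype(float);a=np.radians(g[2]);c,s_=np.cos(a),np.sin(a)
    return np.c_[g[0]+c*P[:,0]-s_*P[:,1],g[1]+s_*P[:,0]+c*P[:,1],P[:,2]+12.5]
def w2f(g,W):
    W=np.atleast_2d(W);a=np.radians(g[2]);d=W-[g[0],g[1],12.5];c,s_=np.cos(a),np.sin(a)
    return np.c_[c*d[:,0]+s_*d[:,1],-s_*d[:,0]+c*d[:,1],d[:,2]]
def ortho(s,g,z,x0,x1,y0,y1,k):  # picture: frame x right, frame y up, k px/mm
    xs=np.arange(x0,x1,1/k);ys=np.arange(y1,y0,-1/k);X,Y=np.meshgrid(xs,ys)
    m=proj(s,f2w(g,np.c_[X.ravel(),Y.ravel(),np.full(X.size,z)])).reshape(*X.shape,2).astype(np.float32)
    return cv2.remap(s["pixels"],m[...,0],m[...,1],cv2.INTER_CUBIC)
E
python3 - <<'E'
from h import *;import pickle
S=pickle.load(open("s0.pkl","rb"))
C=np.array([[118,55,17],[118,-55,17],[-118,55,17],[-118,-55,17]])
U={"top":[(418,314),(480,348),(338,455),(401,494)],"side":[(418,350),(502,363),(335,459),(429,489)]}
for n in U:
    u=(np.array(U[n])+.5)*.64-.5
    W=unproj(S[n],u,29.5);print(W.round(1).tolist())
    f=least_squares(lambda g:(proj(S[n],f2w(g,C))-u).ravel(),[500,0,0],loss="soft_l1");g=f.x
    print(n,g,f.fun.round(1))
    if n=="top": G=g
ims=[ortho(S[n],G,z,-165,135,-70,70,2.6) for n,z in(("top",12),("side",12))]
cv2.imwrite("pics/o.png",np.vstack(ims)[:,:780]);print(np.vstack(ims).shape)
E
```

```text
[[479.4, -408.3, 29.5], [415.5, -492.0, 29.5], [290.5, -264.8, 29.5], [224.4, -346.8, 29.5]]
top [ 352.23344089 -378.01311513  -37.22447673] [-1.2  0.1  0.7  1.  -0.9 -0.3  1.6 -0.5]
[[479.2, -404.7, 29.5], [418.9, -495.0, 29.5], [282.3, -262.4, 29.5], [215.3, -338.0, 29.5]]
side [ 344.19360461 -372.52920605 -398.08914111] [-0.1  2.   0.1  4.3 -4.2 -0.5  2.9 -1.5]
(730, 781, 3)
```

```bash
python3 -c "
import cv2;i=cv2.imread('pics/o.png');print(i.shape);cv2.imwrite('pics/o1.png',cv2.resize(i,None,fx=min(800/i.shape[1],600/i.shape[0]),fy=min(800/i.shape[1],600/i.shape[0])))"
```

```text
(730, 780, 3)
```

View pics/o1.png

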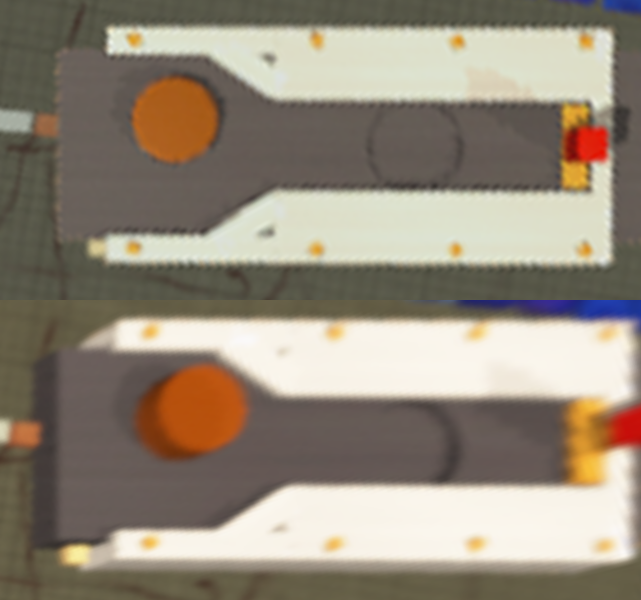

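```bash
cat > fit.py <<'E'
from h import *
from scipy.optimize import minimize
# rail-top outline at z=17 (frame): white inside, not white outside
def poly():
    L=[((-118,55),(118,55),-1),((-118,-55),(118,-55),1),((118,-55),(118,55),0),
       ((-118,42),(-72,42),1),((-118,-42),(-72,-42),-1),((-72,42),(-40,21),2),((-72,-42),(-40,-21),3),((-40,21),(80,21),1),((-40,-21),(80,-21),-1)]
    P=[];N=[]
    for a,b,k in L:
        a,b=np.array(a,float),np.array(b,float);t=np.linspace(.06,.94,60)[:,None];d=(b-a)/np.linalg.norm(b-a)
        n={-1:(0,-1),1:(0,1),0:(-1,0)}.get(k)
        if n is None: n=np.array([-d[1],d[0]]);n=n*(1 if (n[1]>0)==(k==2) else -1)
        P.append(a+t*(b-a));N.append(np.tile(n,(60,1)))
    return np.vstack(P),np.vstack(N)
P,N=poly()
def score(g,s,W,d):
    o=0
    for k,sg in((d,1),(-d,-1)):
        q=P+N*k;m=proj(s,f2w(g,np.c_[q,np.full(len(q),17.)])).astype(np.float32)
        o-=sg*cv2.remap(W,m[:,:1],m[:,1:],cv2.INTER_LINEAR).mean()
    return o
def fit(s,g):
    W=np.clip(s["pixels"].min(2).astype(np.float32),0,200);W=cv2.GaussianBlur(W,(0,0),.7)
    for d in(5,3,2):
        f=minimize(score,g,args=(s,W,d),method="Nelder-Mead",options=dict(initial_simplex=np.array(g)+np.array([[0,0,0],[4,0,0],[0,4,0],[0,0,2]])*d/5));g=f.x
    return g,f.fun
E
python3 - <<'E'
from fit import *;import pickle
S=pickle.load(open("s0.pkl","rb"))
G={}
for n in S:
    g,f=fit(S[n],[352.2,-378,-37.2]);print(n,g,f);G[n]=g
for n in S:
    s=S[n];hsv=cv2.cvtColor(s["pixels"],cv2.COLOR_BGR2HSV)
    m=cv2.inRange(hsv,(6,170,90),(18,255,255));q,lab,st,ce=cv2.connectedComponentsWithStats(m)
    i=1+st[1:,4].argmax();w=unproj(s,ce[i],12.5+12+(9 if n=="top" else 6));print(n,"disc",st[i],ce[i],w,w2f(G[n],w))
    m=cv2.inRange(hsv,(0,210,150),(4,255,255));q,lab,st,ce=cv2.connectedComponentsWithStats(m);print(st[1:].tolist())
    g=G[n];print("post top",proj(s,f2w(g,[[95+6,0,60],[101,0,48]])))
g=G["top"];im=ortho(S["top"],g,12,-10,115,-35,35,6);cv2.imwrite("pics/p1.png",im[:, :750])
E
```

```text
top [ 355.47983179 -378.17780827  -37.49089693] -75.69173431396484
side [ 353.42387214 -376.94887031  -37.40076231] -66.08316040039062
top disc [231 278  17  17 236] [238.85169492 286.        ] [[ 294.71486879 -316.93224852   33.5       ]] [[-85.49017709  11.61158639  21.        ]]
[[399, 208, 32, 30, 282], [281, 211, 7, 7, 35]]
post top [[284.70824764 213.95441958]
 [284.33239489 214.88616649]]
side disc [ 297  101   94   47 1319] [338.57922669 122.25777104] [[1170.8684317  -881.35940479   30.5       ]] [[955.75540705  95.79768856  18.        ]]
[[288, 211, 8, 19, 136], [426, 226, 37, 19, 350], [67, 282, 6, 4, 15], [91, 285, 1, 1, 1], [49, 286, 13, 4, 24], [76, 287, 15, 14, 39]]
post top [[291.46223675 212.3542626 ]
 [291.26126276 218.03062994]]
```

View pics/p1.png

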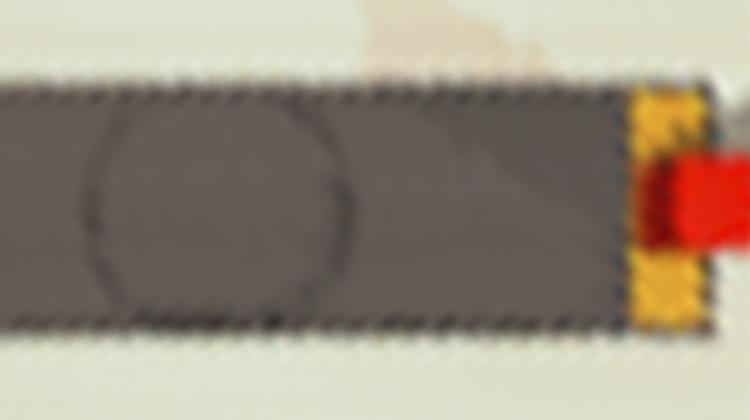

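The rectified crop shows the pocket ring spanning columns 88–348 (x ≈ +26 mm in the frame), with the stop's face at column 628 (x ≈ 95, so the joint is near 0). Next I'll work out the move.

```bash
cat > go.py <<'E'
from h import *
from bench import r
g=np.array([354.5,-377.6,-37.45])
def delta(p,yaw,pitch=0,roll=180,st=None):
    st=st or r.sense();R0=Ro.from_euler("xyz",st["tcp_rot"],degrees=True);R1=Ro.from_euler("xyz",[roll,pitch,yaw],degrees=True)
    return (R0.inv()*R1).as_rotvec(degrees=True).round(2),R0.inv().apply(np.array(p)-st["tool_pos"]).round(1)
def where():
    st=r.sense();print("t",round(st["time"],2),"frame",w2f(g,st["tool_pos"])[0].round(1),"rpy",st["tcp_rot"].round(2),"F",st["ft_force"].round(1),"gap",round(st["finger_gap"],1),"q",st["joint_pos"].round(0))
    return st
E
python3 - <<'E'
from go import *;import pickle
S=pickle.load(open("s0.pkl","rb"))
for nm,u,z in(("cab",(407,200),0),("lid",(311,238),83),("jar3",(380,208),60),("dish",(362,275),18),("disc_side",None,0)):
    if u: w=unproj(S["top"],(np.array(u)+.5)*.64-.5,z);print(nm,w.round(0),w2f(g,w).round(0))
print(w2f(g,unproj(S["side"],(np.array([386,439])+.5)*.64-.5,34.5)),w2f(g,unproj(S["top"],[238.85,286],34.5)))
print(delta([450,50,200],155)); print(f2w(g,[-128,9,80]))
E
```

```text
cab [[ 676. -420.    0.]] [[281. 162. -12.]]
lid [[ 602. -267.   83.]] [[130. 238.  70.]]
jar3 [[ 644. -374.   60.]] [[227. 179.  48.]]
dish [[ 555. -332.   18.]] [[131. 158.   6.]]
[[-83.97770347  11.86652716  22.        ]] [[-84.32604573  11.77761888  22.        ]]
(array([-0.1 , -0.  ,  7.88]), array([-415.4, -419.2,   31. ]))
[[ 258.35543161 -292.62222662   92.5       ]]
```

The manual's scale: shifts go in shares of 750 mm and turns go in shares of 180 degrees. Converting my numbers, -347 mm / 750 = -0.4627, -344 mm / 750 = -0.4587, 8 degrees / 180 = 0.0444.

```bash
python3 -m handwheel '[{"wz":0.0056, "dx":-0.0667, "dy":-0.0667, "dz":0.0053, "finger_gap":0}, {"wz":0.0111, "dx":-0.1227, "dy":-0.124, "dz":0.0107, "finger_gap":0}, {"wz":0.0167, "dx":-0.1787, "dy":-0.1813, "dz":0.016, "finger_gap":0}, {"wz":0.0222, "dx":-0.2347, "dy":-0.2373, "dz":0.0213, "finger_gap":0}, {"wz":0.0278, "dx":-0.2907, "dy":-0.2933, "dz":0.0267, "finger_gap":0}, {"wz":0.0333, "dx":-0.3467, "dy":-0.3493, "dz":0.032, "finger_gap":0}, {"wz":0.0389, "dx":-0.4027, "dy":-0.4053, "dz":0.0373, "finger_gap":0}, {"wz":0.0444, "dx":-0.4587, "dy":-0.4627, "dz":0.0413, "finger_gap":0}]' 20; python3 -c "
from go import *
where();print(delta([450,50,200],155));print(delta([258.4,-292.6,110],142.55))"
```

```text
time: 1.1
tool_pos: [403.5, 138.7, 200.0]
tcp_rot: [180.0, 0.0, 154.9]
ft_force: [1.7, -0.2, 0.3]
finger_gap: -0.1
grip_force: 0.0
t 1.1 frame [-275.   439.7  187.5] rpy [179.99   0.   154.86] F [ 1.7 -0.2  0.3] gap -0.1 q [ 12. -20. 114.   0.  86. -53.]
(array([ 0.01,  0.  , -0.14]), array([-79.8, -60.6,  -0. ]))
(array([ 1.000e-02, -0.000e+00,  1.231e+01]), array([ -51.9, -452.1,   89.9]))
```

Scaled: -440 mm / 750 = -0.5867, -384 mm / 750 = -0.512, 12.3 degrees / 180 = 0.0683.

```bash
python3 -m handwheel '[{"wz":0.0056, "dx":-0.0533, "dy":-0.0533, "dz":0.0133, "finger_gap":0}, {"wz":0.0167, "dx":-0.1, "dy":-0.12, "dz":0.0267, "finger_gap":0}, {"wz":0.0278, "dx":-0.1333, "dy":-0.1933, "dz":0.04, "finger_gap":0}, {"wz":0.0389, "dx":-0.1493, "dy":-0.2733, "dz":0.0533, "finger_gap":0}, {"wz":0.05, "dx":-0.1493, "dy":-0.3533, "dz":0.0667, "finger_gap":0}, {"wz":0.0611, "dx":-0.1387, "dy":-0.4333, "dz":0.08, "finger_gap":0}, {"wz":0.0683, "dx":-0.1133, "dy":-0.512, "dz":0.0933, "finger_gap":0}, {"wz":0.0683, "dx":-0.08, "dy":-0.5867, "dz":0.1067, "finger_gap":0}]'; python3 - <<'E'
from go import *
from bench import optics
where();print(delta(f2w(g,[-128,11.8,40])[0],142.55))
E
```

```text
time: 2.1
tool_pos: [269.2, -284.5, 119.9]
tcp_rot: [-180.0, 0.0, 142.6]
ft_force: [1.1, -1.4, 0.5]
finger_gap: -0.3
grip_force: 0.0
t 2.1 frame [-124.3   22.   107.4] rpy [-1.7999e+02  2.0000e-02  1.4257e+02] F [ 1.1 -1.4  0.5] gap -0.3 q [ -54.  -22.  124.   -0.   78. -107.]
(array([-0.01,  0.02,  0.02]), array([  3.7, -10.2,  67.4]))
```

Scaled: 80 mm / 750 = 0.1067, 67 mm / 750 = 0.0893.

```bash
python3 -m handwheel '[{"dx":0.0049, "dy":-0.0136, "dz":0.0533, "finger_gap":0}, {"dx":0.0049, "dy":-0.0136, "dz":0.0893, "finger_gap":0}, {"dx":0.0049, "dy":-0.0136, "dz":0.1067, "finger_gap":0}, {"dx":0.0049, "dy":-0.0136, "dz":0.1067, "finger_gap":0}]'; python3 - <<'E'
from go import *
from bench import optics
where()
a=optics.snapshot("wrist");b=optics.snapshot("top")
i=ortho(b,g,12,-160,0,-60,60,3)
A=cv2.resize(a["pixels"],(480,360));cv2.imwrite("pics/w1.png",np.hstack([cv2.resize(A,(400,300)),cv2.resize(i,(400,300))]))
cv2.imwrite("pics/side1.png",optics.snapshot("side")["pixels"][250:350,180:300])
E
```

```text
time: 2.6
tool_pos: [261.3, -288.4, 39.6]
tcp_rot: [180.0, -0.1, 142.6]
ft_force: [0.3, 0.1, -0.4]
finger_gap: -0.1
grip_force: 0.0
t 2.6 frame [-128.2   14.2   27.1] rpy [ 1.7996e+02 -1.1000e-01  1.4261e+02] F [ 0.3  0.1 -0.4] gap -0.1 q [ -55.  -16.  128.   -0.   68. -108.]
```

View pics/w1.png

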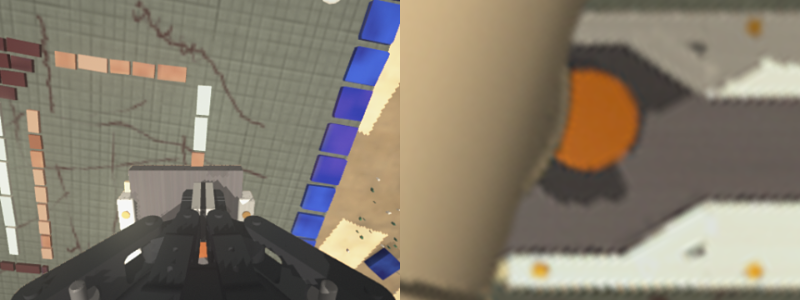

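The wrist picture shows the finger tips at about (203,195) between the rail ends at (125,215) and (247,213), with the disc behind them. The top picture shows the disc untouched at its start position. I'll check the calibration with the screws.

```bash
python3 - <<'E'
from go import *
from bench import optics
a=optics.snapshot("wrist");st=where()
u=np.array([(126,222),(246,215)])*1.28
hsv=cv2.cvtColor(a["pixels"],cv2.COLOR_BGR2HSV);m=cv2.inRange(hsv,(10,120,120),(25,255,255))
for c in u:
    x,y=c.astype(int);ys,xs=np.nonzero(m[y-12:y+12,x-12:x+12]);p=(x-12+xs.mean(),y-12+ys.mean());print(p,len(xs),w2f(g,unproj(a,p,29.5)))
b=optics.snapshot("top")
print("tcp px",proj(a,st["tool_pos"])/1.28)
import pickle;s=pickle.load(open("s0.pkl","rb"))["top"]
i=cv2.cvtColor(ortho(s,g,17,-165,135,-70,70,4),cv2.COLOR_BGR2HSV);m=cv2.inRange(i,(12,130,120),(25,255,255))
n,l,t,c=cv2.connectedComponentsWithStats(m)
print([( (c[k]/4*[1,-1]+[-165,70]).round(1).tolist(),int(t[k,4])) for k in range(1,n) if t[k,4]>20])
E
```

```text
t 2.8 frame [-126.4   13.7   29.1] rpy [-1.7996e+02  1.2000e-01  1.4263e+02] F [ 0.4 -0.  -0.6] gap 0.3 q [ -55.  -16.  128.   -0.   68. -108.]
(np.float64(166.0), np.float64(272.0)) 1 [[-103.57627871  -45.33047091   17.        ]]
(np.float64(315.32835820895525), np.float64(270.3134328358209)) 67 [[-104.92241012   49.18705535   17.        ]]
tcp px [[202.53816335 194.8912921 ]]
[([-18.7, 49.2], 308), ([106.4, 49.1], 380), ([-103.9, 49.1], 336), ([46.7, 48.8], 321), ([-84.9, 11.8], 19723), ([100.9, 14.1], 2232), ([-144.6, 8.9], 916), ([101.0, -12.4], 2708), ([-103.7, -47.9], 272), ([106.6, -48.2], 320), ([-18.6, -48.2], 283), ([46.4, -48.1], 239)]
```

Scaled: 12 mm / 750 = 0.016, -2.5 mm / 750 = -0.0033.

```bash
sed -i 's/^g=.*/g=np.array([355.5,-377.8,-37.45])/' go.py; cat >> go.py <<'E'
def avg(n=6):
    from bench import optics
    L=[]
    for _ in range(n): optics.snapshot("side");s=r.sense();L.append(np.r_[w2f(g,s["tool_pos"])[0],s["ft_force"],s["tcp_rot"]])
    L=np.array(L);print("avg",np.median(L,0).round(2),"sd",L.std(0)[:6].round(2));return np.median(L,0)
E
python3 -c "
from go import *
avg(8)"; python3 -m handwheel '[{"dy":-0.0033, "dz":0.016, "finger_gap":0}, {"dy":-0.0033, "dz":0.016, "finger_gap":0}, {"dy":-0.0033, "dz":0.016, "finger_gap":0}]';python3 -c "
from go import *
avg(5)"
```

```text
avg [-1.2809e+02  1.3250e+01  2.8200e+01 -3.6000e-01 -1.2000e-01 -7.0000e-02
 -1.7998e+02  4.0000e-02  1.4259e+02] sd [0.29 0.02 0.32 0.46 0.56 0.52]
time: 3.62
tool_pos: [259.8, -290.9, 27.9]
tcp_rot: [180.0, -0.1, 142.6]
ft_force: [0.3, -0.2, -0.3]
finger_gap: 0.0
grip_force: 0.0
avg [-1.2828e+02  1.0740e+01  1.5930e+01  1.8000e-01 -3.6000e-01 -1.5000e-01
 -1.7999e+02  1.0000e-02  1.4258e+02] sd [0.12 0.02 0.12 0.2  0.34 0.69]
```

Scaled: 9.8 mm / 750 = 0.0131, -6 mm / 750 = -0.008, 14 degrees / 180 = 0.0778.

```bash
python3 -m handwheel '[{"wz":0.0389, "dx":-0.004, "dy":0.0067, "dz":0.0007, "finger_gap":0}, {"wz":0.0778, "dx":-0.008, "dy":0.0131, "dz":0.0012, "finger_gap":0}, {"wz":0.0778, "dx":-0.008, "dy":0.0131, "dz":0.0012, "finger_gap":0}]'; python3 -m handwheel '[{"dx":-0.0053, "finger_gap":0}, {"dx":-0.0093, "finger_gap":0}, {"dx":-0.0133, "finger_gap":0}, {"dx":-0.0173, "finger_gap":0}, {"dx":-0.0213, "finger_gap":0}, {"dx":-0.0253, "finger_gap":0}, {"dx":-0.0293, "finger_gap":0}, {"dx":-0.0333, "finger_gap":0}]'; python3 -c "
from go import *
avg(3)
from bench import optics
s=optics.snapshot('top');cv2.imwrite('pics/t2.png',ortho(s,g,12,-130,60,-60,60,4))"
```

```text
time: 4.25
tool_pos: [271.1, -287.0, 27.5]
tcp_rot: [180.0, 0.0, 128.7]
ft_force: [0.2, 0.2, -0.3]
finger_gap: 0.1
grip_force: 0.0
time: 5.25
tool_pos: [286.5, -306.7, 27.4]
tcp_rot: [-180.0, 0.0, 128.6]
ft_force: [-0.9, -0.2, 0.6]
finger_gap: -0.0
grip_force: 0.2
avg [-9.7780e+01  1.4440e+01  1.4970e+01 -4.3000e-01 -7.0000e-02  3.9000e-01
  1.8000e+02  2.0000e-02  1.2858e+02] sd [0.16 0.04 0.04 0.19 0.3  0.29]
```

View pics/t2.png

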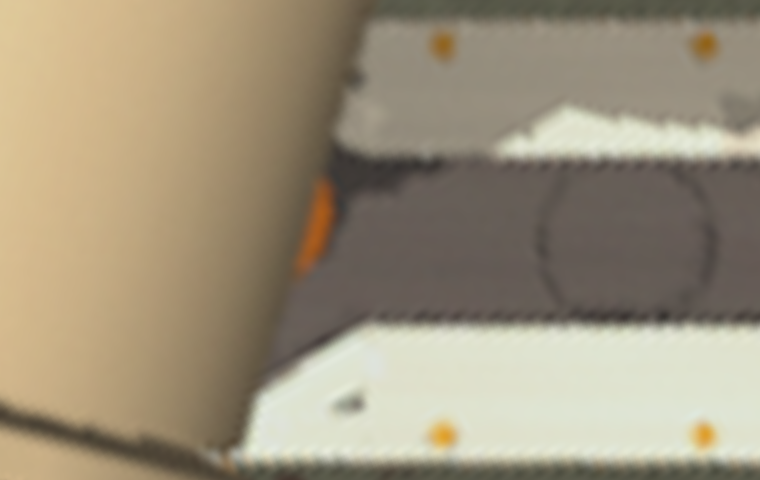

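The disc's leading edge is at (337,213), so its centre is near (-66, 7) in the frame. It is moving on course towards the mouth, so I'll keep going.

Scaled: -23 mm / 750 = -0.0307, -21 mm / 750 = -0.028.

```bash
python3 -m handwheel '[{"dx":-0.004, "finger_gap":0}, {"dx":-0.008, "finger_gap":0}, {"dx":-0.012, "finger_gap":0}, {"dx":-0.016, "finger_gap":0}, {"dx":-0.02, "finger_gap":0}, {"dx":-0.024, "finger_gap":0}, {"dx":-0.028, "finger_gap":0}, {"dx":-0.0307, "finger_gap":0}]'; python3 -c "
from go import *
a=avg(3)
print(delta(f2w(g,[a[0]-5,0.3,15])[0],142.55))"
```

```text
time: 6.45
tool_pos: [300.9, -324.7, 27.4]
tcp_rot: [-180.0, 0.0, 128.6]
ft_force: [-0.5, 1.0, 1.1]
finger_gap: -0.2
grip_force: 0.2
avg [-7.5620e+01  8.9200e+00  1.4930e+01 -0.0000e+00  1.8000e-01  1.8000e-01
 -1.8000e+02  1.0000e-02  1.2858e+02] sd [0.13 0.04 0.04 0.31 0.55 0.53]
(array([ -0.  ,   0.  , -13.97]), array([ 2.6, -9.6, -0.1]))
```

Scaled: -9.6 mm / 750 = -0.0128, -5 mm / 750 = -0.0067, -14 degrees / 180 = -0.0778.

```bash
python3 -m handwheel '[{"dx":0.0067, "finger_gap":0}, {"wz":-0.0389, "dx":0.0053, "dy":-0.0067, "finger_gap":0}, {"wz":-0.0778, "dx":0.0035, "dy":-0.0128, "finger_gap":0}, {"wz":-0.0778, "dx":0.0035, "dy":-0.0128, "finger_gap":0}]'; python3 -m handwheel '[{"dx":-0.004, "finger_gap":0}, {"dx":-0.008, "finger_gap":0}, {"dx":-0.012, "finger_gap":0}, {"dx":-0.016, "finger_gap":0}, {"dx":-0.02, "finger_gap":0}, {"dx":-0.024, "finger_gap":0}, {"dx":-0.028, "finger_gap":0}, {"dx":-0.032, "finger_gap":0}]';  python3 -c "
from go import *
a=avg(3)
from bench import optics
s=optics.snapshot('side');cv2.imwrite('pics/t3.png',np.vstack([ortho(s,g,15,-100,60,-40,40,4),ortho(optics.snapshot('top'),g,15,-100,60,-30,30,4)]))"
```

```text
time: 7.1
tool_pos: [291.4, -328.4, 27.4]
tcp_rot: [-180.0, 0.0, 142.5]
ft_force: [-0.1, 1.2, -0.2]
finger_gap: -0.0
grip_force: 0.0
time: 8.1
tool_pos: [310.8, -343.2, 27.4]
tcp_rot: [180.0, -0.0, 142.6]
ft_force: [-0.2, 0.2, 0.4]
finger_gap: 0.1
grip_force: 0.2
avg [-5.6280e+01  3.0000e-01  1.4980e+01 -5.0000e-02 -5.4000e-01 -8.0000e-02
 -1.8000e+02  2.0000e-02  1.4258e+02] sd [0.14 0.01 0.03 0.28 0.35 0.24]
```

View pics/t3.png

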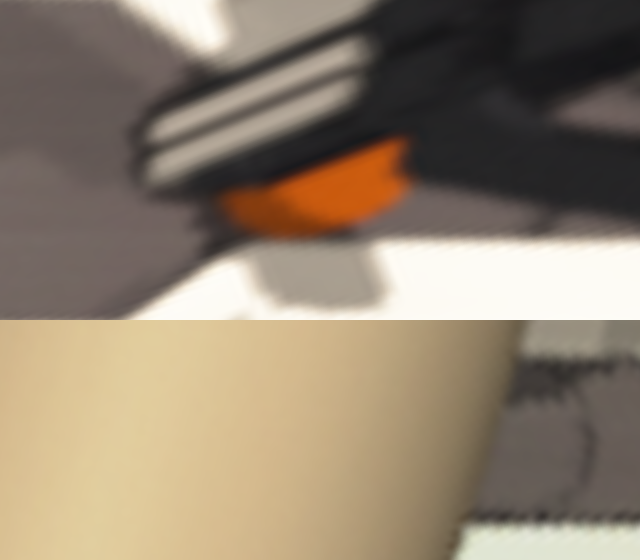

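The disc (centre about (315,190) in the upper panel, x ≈ -25) is in the channel ahead of the fingers.

Scaled: -24 mm / 750 = -0.032, -21 mm / 750 = -0.028.

```bash
python3 -m handwheel '[{"dx":-0.004, "finger_gap":0}, {"dx":-0.008, "finger_gap":0}, {"dx":-0.012, "finger_gap":0}, {"dx":-0.016, "finger_gap":0}, {"dx":-0.02, "finger_gap":0}, {"dx":-0.024, "finger_gap":0}, {"dx":-0.028, "finger_gap":0}, {"dx":-0.032, "finger_gap":0}]'; python3 -m handwheel '[{"dx":-0.004, "finger_gap":0}, {"dx":-0.008, "finger_gap":0}, {"dx":-0.012, "finger_gap":0}, {"dx":-0.016, "finger_gap":0}, {"dx":-0.02, "finger_gap":0}, {"dx":-0.0227, "finger_gap":0}, {"dx":-0.0253, "finger_gap":0}]'; python3 -c "
from go import *
a=avg(3)"
```

```text
time: 9.35
tool_pos: [329.9, -357.8, 27.4]
tcp_rot: [180.0, -0.0, 142.6]
ft_force: [-0.1, 0.6, -0.1]
finger_gap: 0.0
grip_force: 0.2
time: 10.22
tool_pos: [344.9, -369.3, 27.4]
tcp_rot: [180.0, -0.0, 142.6]
ft_force: [-0.1, -0.2, 0.3]
finger_gap: 0.3
grip_force: 0.3
avg [-1.3430e+01  3.1000e-01  1.4950e+01 -7.9000e-01 -3.2000e-01 -8.0000e-02
 -1.8000e+02  1.0000e-02  1.4258e+02] sd [0.06 0.01 0.02 0.3  0.41 0.31]
```

Scaled: -6.5 mm / 750 = -0.0087, -5.5 mm / 750 = -0.0073.

```bash
python3 -m handwheel '[{"dx":-0.002, "finger_gap":0}, {"dx":-0.004, "finger_gap":0}, {"dx":-0.006, "finger_gap":0}, {"dx":-0.0073, "finger_gap":0}, {"dx":-0.0087, "finger_gap":0}]' | grep -E "force|pos"; python3 -m handwheel '[{"dx":-0.0009, "finger_gap":0}, {"dx":-0.0019, "finger_gap":0}]'| grep ft_; python3 -c "
from go import *
a=avg(3)"
```

```text
tool_pos: [350.1, -373.2, 27.4]
ft_force: [-0.8, -0.0, -0.5]
grip_force: 0.1
ft_force: [-0.2, 0.2, -0.1]
avg [-5.7000e+00  3.4000e-01  1.4930e+01 -6.0000e-02 -1.6000e-01 -7.3000e-01
 -1.8000e+02  0.0000e+00  1.4258e+02] sd [0.03 0.01 0.   0.05 0.3  0.19]
```

Scaled: -1.2 mm / 750 = -0.0016, -0.7 mm / 750 = -0.0009.

```bash
python3 -m handwheel '[{"dx":-0.0009, "finger_gap":0}, {"dx":-0.0016, "finger_gap":0}]'| grep ft_; python3 -m handwheel '[{"dx":-0.0007, "finger_gap":0}, {"dx":-0.0011, "finger_gap":0}]'| grep ft_;  python3 -c "
from go import *
a=avg(3)
from bench import optics
s=optics.snapshot('side');cv2.imwrite('pics/t4.png',ortho(s,g,15,-50,80,-40,40,5))"
```

```text
ft_force: [0.8, 1.0, 0.6]
ft_force: [-1.3, 0.8, 0.3]
avg [-3.7500e+00  3.4000e-01  1.4890e+01  2.0000e-02  1.7000e-01 -4.0000e-01
  1.8000e+02  0.0000e+00  1.4258e+02] sd [0.01 0.01 0.02 0.08 0.08 0.32]
```

View pics/t4.png

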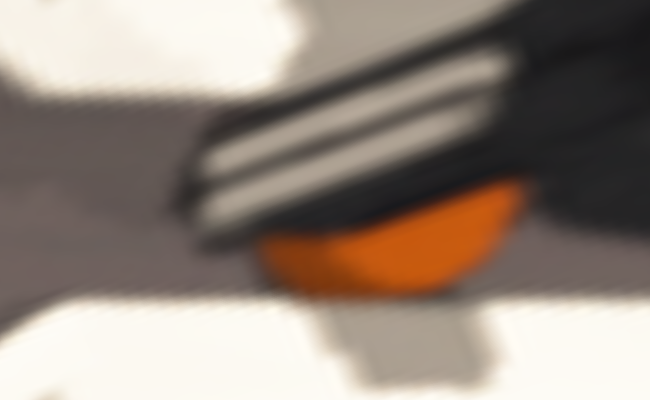

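The disc (arc from (262,240) to (525,180)) is still ahead of the fingers, and whether it has dropped isn't clear yet. I'll continue in small steps until I feel the wall.

Scaled: -0.9 mm / 750 = -0.0012, -0.5 mm / 750 = -0.0007.

```bash
for i in 1; do python3 -m handwheel '[{"dx":-0.0007, "finger_gap":0}, {"dx":-0.0012, "finger_gap":0}]'| grep ft_; done; python3 -c "
from go import *
a=avg(2)"; python3 -m handwheel '[{"dx":-0.0007, "finger_gap":0}, {"dx":-0.0012, "finger_gap":0}]'| grep ft_; python3 -c "
from go import *
a=avg(2)"
```

```text
ft_force: [-0.5, -0.1, 0.2]
avg [ -2.84   0.34  14.9   -0.52   0.49   0.3   -0.     0.   142.58] sd [0.01 0.   0.   0.31 0.13 0.61]
ft_force: [-2.8, 1.0, 0.8]
avg [-2.3800e+00  3.2000e-01  1.4720e+01 -2.5500e+00  8.6000e-01  6.4000e-01
  1.8000e+02 -5.0000e-02  1.4258e+02] sd [0.   0.02 0.01 0.24 0.34 0.3 ]
```

The force has risen and the tip has stalled, so the disc is against the far wall. I'll back off, lift away from the jig and look.

Scaled: 115 mm / 750 = 0.1533, -90 mm / 750 = -0.12.

```bash
python3 -m handwheel '[{"dx":0.0053, "finger_gap":0}, {"dx":0.0107, "finger_gap":0}, {"dx":0.0133, "dz":-0.0267, "finger_gap":0}, {"dx":0.016, "dz":-0.0933, "finger_gap":0}, {"dx":0.08, "dz":-0.12, "finger_gap":0}, {"dx":0.1533, "dz":-0.12, "finger_gap":0}, {"dx":0.1533, "dz":-0.12, "finger_gap":0}]' | grep -E "tool|ft"; python3 - <<'E'
from go import *
from bench import optics
a=avg(3)
t=optics.snapshot('top');s=optics.snapshot('side')
cv2.imwrite('pics/t5.png',np.vstack([ortho(t,g,14,-15,115,-30,30,5),ortho(s,g,14,-15,115,-30,30,5)]))
for n,q in(("top",t),("side",s)):
    h=cv2.cvtColor(ortho(q,g,18,-120,90,-21,21,4),cv2.COLOR_BGR2HSV);m=cv2.inRange(h,(3,170,90),(18,255,255))
    k,l,st,c=cv2.connectedComponentsWithStats(m);i=1+st[1:,4].argmax();print(n,st[i]/4-np.array([120,0,0,0,0]),c[i]/4*[1,-1]+[-120,21])
E
```

```text
tool_pos: [260.2, -303.6, 116.2]
ft_force: [0.4, -0.0, -0.0]
avg [-1.1678e+02  1.3000e-01  1.0540e+02  4.4000e-01 -3.1000e-01  4.8000e-01
 -1.7996e+02  1.3000e-01  1.4255e+02] sd [0.92 0.18 0.37 0.13 0.29 0.22]
top [9.00000e+00 1.75000e+00 3.90000e+01 3.87500e+01 4.72225e+03] [28.37961247  0.44615914]
side [-1.75000e+00  3.25000e+00  4.97500e+01  3.77500e+01  6.19525e+03] [23.10362778 -1.34422541]
```

View pics/t5.png

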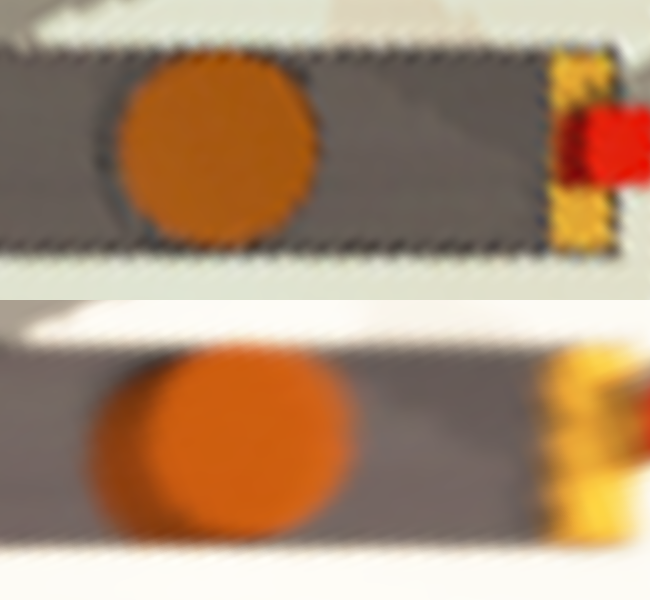

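The top view shows the disc over the pocket, spanning columns 118–318, with a sliver of pocket behind it at 97–118. I'll check the drop against the first pictures.

```bash
python3 - <<'E'
from go import *
from bench import optics;import pickle
S0=pickle.load(open("s0.pkl","rb"));S1={n:optics.snapshot(n) for n in S0}
for nm,S,z,(x0,x1,y0,y1) in(("start",S0,22,(-120,-30,-30,40)),("now,z18",S1,18,(-10,90,-21,21)),("now,z22",S1,22,(-10,90,-21,21))):
  for n in S:
    h=cv2.cvtColor(ortho(S[n],g,z,x0,x1,y0,y1,4),cv2.COLOR_BGR2HSV);m=cv2.inRange(h,(3,170,90),(18,255,255))
    k,l,st,c=cv2.connectedComponentsWithStats(m);i=1+st[1:,4].argmax();b=st[i]/4
    print(nm,n,"x",x0+b[0],x0+b[0]+b[2],"y",y1-b[1]-b[3],y1-b[1])
E
```

```text
start top x -105.0 -65.75 y -8.0 30.75
start side x -115.25 -66.0 y -11.5 30.5
now,z18 top x 9.0 48.0 y -19.5 19.25
now,z18 side x -1.75 48.0 y -20.0 17.75
now,z22 top x 8.5 47.5 y -19.5 19.0
now,z22 side x -7.75 41.5 y -21.0 15.5
```

The top and side views agree on the disc's edge only at z = 18, so it is seated flat. Now the stop.

Scaled: -217.8 mm / 750 = -0.2904, -190 mm / 750 = -0.2533.

```bash
python3 -m handwheel '[{"dx":-0.0533, "finger_gap":50}, {"dx":-0.12, "finger_gap":50}, {"dx":-0.1867, "finger_gap":50}, {"dx":-0.2533, "finger_gap":50}, {"dx":-0.2904, "finger_gap":50}, {"dx":-0.2904, "finger_gap":50}]' | grep -E "tool|ft|gap"; python3 - <<'E'
from go import *
from bench import optics
a=avg(4)
t=optics.snapshot('top');w=optics.snapshot('wrist');print("post px",proj(w,f2w(g,[[101,0,60],[101,8,60],[101,-8,60]])))
h=cv2.cvtColor(w["pixels"],cv2.COLOR_BGR2HSV);m=cv2.inRange(h,(0,200,120),(5,255,255));k,l,st,c=cv2.connectedComponentsWithStats(m)
print([(st[i].tolist(),c[i].round(1).tolist()) for i in range(1,k) if st[i,4]>60])
cv2.imwrite('pics/w6.png',w["pixels"])
E
```

```text
tool_pos: [437.2, -439.6, 116.1]
ft_force: [0.4, 0.3, -0.7]
finger_gap: 50.2
avg [ 1.0030e+02  5.8000e-01  1.0386e+02 -5.0000e-01  4.6000e-01  1.0000e-01
  1.7998e+02 -1.0000e-01  1.4260e+02] sd [0.47 0.07 0.3  0.58 0.61 0.68]
post px [[258.72279673 219.86575225]
 [269.80658547 219.87101932]
 [247.63771429 219.86122777]]
[]
```

View pics/w6.png

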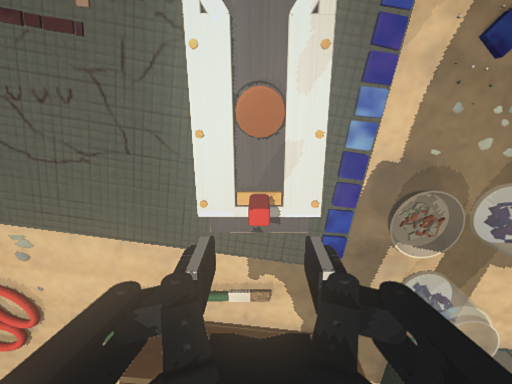

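The wrist picture shows the post at (259,212), centred between the fingers, and the disc seated at (260,110). Descending to grip.

Scaled: 75 mm / 750 = 0.1, 70 mm / 750 = 0.0933.

```bash
python3 -m handwheel '[{"dx":-0.0009, "dy":-0.0005, "dz":0.04, "finger_gap":50}, {"dx":-0.0009, "dy":-0.0005, "dz":0.0733, "finger_gap":50}, {"dx":-0.0009, "dy":-0.0005, "dz":0.0933, "finger_gap":50}, {"dx":-0.0009, "dy":-0.0005, "dz":0.1, "finger_gap":50}, {"dx":-0.0009, "dy":-0.0005, "dz":0.1, "finger_gap":50}, {"dx":-0.0009, "dy":-0.0005, "dz":0.1, "finger_gap":10}, {"dx":-0.0009, "dy":-0.0005, "dz":0.1, "finger_gap":10}, {"dx":-0.0009, "dy":-0.0005, "dz":0.1, "finger_gap":10}]' 20; python3 -m handwheel '[{"finger_gap":10}, {"finger_gap":10}, {"finger_gap":10}]' 20; python3 -c "
from go import *
a=avg(4)"
```

```text
time: 16.08
tool_pos: [436.6, -440.2, 43.5]
tcp_rot: [-180.0, 0.1, 142.6]
ft_force: [-0.4, 0.1, 4.4]
finger_gap: 15.2
grip_force: 23.0
time: 16.45
tool_pos: [436.5, -440.2, 43.5]
tcp_rot: [-180.0, 0.1, 142.6]
ft_force: [-0.7, 0.9, 5.7]
finger_gap: 15.5
grip_force: 23.1
avg [ 1.0228e+02 -2.2000e-01  3.0990e+01 -1.1900e+00  4.4000e-01  6.2900e+00
 -1.7997e+02  9.0000e-02  1.4258e+02] sd [0.01 0.02 0.01 0.63 0.39 0.55]
```

The manual's scale: shifts go in shares of 750 mm and turns go in shares of 180 degrees. Converting my numbers, 40 mm / 750 = 0.0533, 37 mm / 750 = 0.0493.

```bash
python3 -m handwheel '[{"dx":0.004, "dz":-0.0011, "finger_gap":10}, {"dx":0.0107, "dz":-0.0011, "finger_gap":10}, {"dx":0.0187, "dz":-0.0011, "finger_gap":10}, {"dx":0.0267, "dz":-0.0011, "finger_gap":10}, {"dx":0.0347, "dz":-0.0011, "finger_gap":10}, {"dx":0.0427, "dz":-0.0011, "finger_gap":10}, {"dx":0.0493, "dz":-0.0011, "finger_gap":10}, {"dx":0.0533, "dz":-0.0011, "finger_gap":10}]'; python3 - <<'E'
from go import *
from bench import optics
a=avg(3)
cv2.imwrite('pics/t7.png',np.vstack([ortho(optics.snapshot(n),g,18,-15,115,-30,30,5) for n in("side","top")]))
w=optics.snapshot("wrist");cv2.imwrite('pics/w7.png',w["pixels"])
E
```

```text
time: 17.65
tool_pos: [404.1, -415.2, 43.5]
tcp_rot: [-180.0, 0.0, 142.6]
ft_force: [0.3, -2.7, 5.6]
finger_gap: 15.5
grip_force: 23.1
avg [ 6.1110e+01 -1.4000e-01  3.0980e+01 -1.6900e+00 -8.1000e-01  6.4900e+00
 -1.7999e+02 -1.0000e-02  1.4258e+02] sd [0.01 0.02 0.   0.5  0.4  0.58]
```

View pics/w7.png

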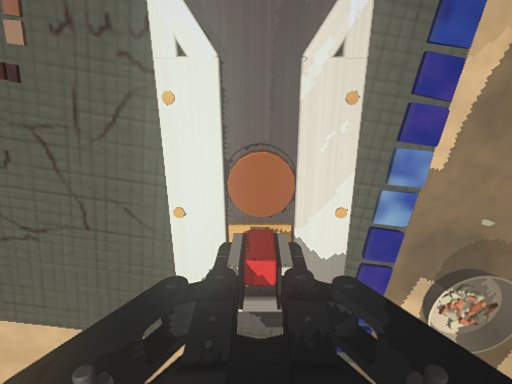

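The wrist picture shows the stop's brass front edge at row 226 and the glass edge at row 216, which leaves about 5 mm.

Scaled: 3.6 mm / 750 = 0.0048, 3 mm / 750 = 0.004.

```bash
python3 -m handwheel '[{"dx":0.0013, "finger_gap":10}, {"dx":0.0027, "finger_gap":10}, {"dx":0.004, "finger_gap":10}, {"dx":0.0048, "finger_gap":10}]' | grep -E "pos|ft_f"; python3 -c "
from go import *
a=avg(3)"; python3 -m handwheel '[{"dx":0.0005, "finger_gap":10}, {"dx":0.0011, "finger_gap":10}, {"dx":0.0011, "finger_gap":10}]' | grep -E "pos|ft_f"; python3 -c "
from go import *
a=avg(3)"
```

```text
tool_pos: [401.4, -413.2, 43.5]
ft_force: [-0.9, -1.7, 5.5]
avg [ 5.7880e+01 -1.5000e-01  3.0950e+01 -2.6000e-01 -1.8500e+00  6.1000e+00
 -1.7999e+02  2.0000e-02  1.4258e+02] sd [0.01 0.01 0.01 0.29 0.25 0.33]
tool_pos: [400.8, -412.7, 43.5]
ft_force: [-0.4, -1.7, 5.0]
avg [ 5.7140e+01 -1.3000e-01  3.0960e+01 -5.3000e-01 -2.8400e+00  5.3300e+00
 -1.7999e+02  2.0000e-02  1.4258e+02] sd [0.01 0.02 0.01 0.09 0.9  0.13]
```

Scaled: 0.7 mm / 750 = 0.0009, 0.4 mm / 750 = 0.0005.

```bash
for_=1; python3 -m handwheel '[{"dx":0.0005, "finger_gap":10}, {"dx":0.0009, "finger_gap":10}, {"dx":0.0009, "finger_gap":10}]' | grep -E "ft_f"; python3 -c "
from go import *
a=avg(4);print(a[3]*.794-a[4]*.608)"; python3 -m handwheel '[{"dx":0.0005, "finger_gap":10}, {"dx":0.0009, "finger_gap":10}, {"dx":0.0009, "finger_gap":10}]' | grep -E "ft_f"; python3 -c "
from go import *
a=avg(4);print(a[3]*.794-a[4]*.608)"
```

```text
ft_force: [-0.8, -2.6, 6.0]
avg [ 5.6450e+01 -1.3000e-01  3.0980e+01 -3.3000e-01 -2.4500e+00  5.1300e+00
 -1.7999e+02  2.0000e-02  1.4258e+02] sd [0.01 0.01 0.01 0.43 0.25 0.22]
1.230789144610942
ft_force: [-0.6, -2.4, 5.1]
avg [ 5.5790e+01 -1.3000e-01  3.0980e+01 -4.0000e-01 -2.4100e+00  4.8000e+00
 -1.7999e+02  3.0000e-02  1.4258e+02] sd [0.01 0.02 0.   0.49 0.31 0.28]
1.1468700623474413
```

```bash
python3 - <<'E'
from go import *
from bench import optics
w=optics.snapshot("wrist");p=proj(w,f2w(g,[[28,0,18],[40,0,18],[50,0,18]]));print(p)
c=w["pixels"][130:270,190:330];cv2.imwrite('pics/w8.png',cv2.resize(c,(600,600),interpolation=cv2.INTER_CUBIC))
E
```

```text
[[259.58134329 195.72605926]
 [259.56000052 214.86684985]
 [259.54291249 230.19104772]]
```

View pics/w8.png

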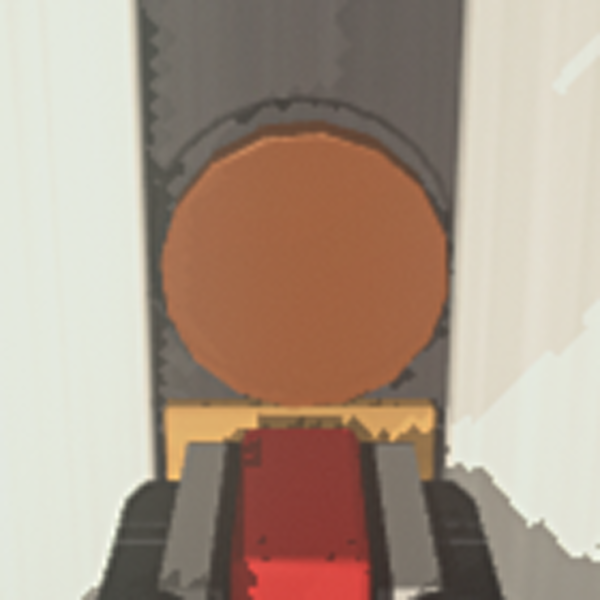

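The crop shows the stop's front edge and the glass edge meeting at (300,403), with about 3.5 mm of slack behind the glass. I'll nudge a little further to make sure of contact and check that the glass moves with it.

Scaled: 0.8 mm / 750 = 0.0011, 0.4 mm / 750 = 0.0005.

```bash
cat > gl.py <<'E'
from go import *
from bench import optics
w=optics.snapshot("wrist");h=cv2.cvtColor(ortho(w,g,18,0,60,-3,3,8),cv2.COLOR_BGR2HSV)
o=cv2.inRange(h,(4,90,60),(13,190,255)).mean(0)>128;xs=np.nonzero(o)[0]/8;print("glass x",xs.min(),xs.max())
a=avg(4);print(a[0],"Fx",a[3]*.794-a[4]*.608)
E
python3 gl.py; python3 -m handwheel '[{"dx":0.0005, "finger_gap":10}, {"dx":0.0011, "finger_gap":10}, {"dx":0.0011, "finger_gap":10}]' | grep -E "ft_f"; python3 gl.py
```

```text
glass x 6.0 49.75
avg [ 5.5790e+01 -1.3000e-01  3.0970e+01 -1.0000e-01 -2.4500e+00  5.6000e+00
 -1.7999e+02  3.0000e-02  1.4258e+02] sd [0.01 0.01 0.01 0.41 0.82 0.3 ]
55.78767009523448 Fx 1.4060830294969622
ft_force: [0.7, -2.1, 5.1]
glass x 5.25 49.0
avg [ 5.4980e+01 -1.3000e-01  3.0960e+01  2.8000e-01 -2.4400e+00  5.3100e+00
 -1.7999e+02  3.0000e-02  1.4258e+02] sd [0.01 0.02 0.02 0.23 0.72 0.38]
54.9756785112234 Fx 1.711561334373824
```

The glass moved with the stop (0.75 mm for a 0.8 mm step), so they are in contact. Releasing and retreating.

Scaled: -90 mm / 750 = -0.12, -50 mm / 750 = -0.0667.

```bash
python3 -m handwheel '[{"finger_gap":20}, {"finger_gap":40}, {"finger_gap":50}, {"finger_gap":50}, {"dz":-0.02, "finger_gap":50}, {"dz":-0.0667, "finger_gap":50}, {"dz":-0.12, "finger_gap":50}, {"dz":-0.12, "finger_gap":50}]'; python3 -m handwheel '[{"dx":0.04, "dz":-0.0133, "finger_gap":50}, {"dx":0.1067, "dz":-0.0267, "finger_gap":50}, {"dx":0.1733, "dz":-0.04, "finger_gap":50}, {"dx":0.2267, "dz":-0.04, "finger_gap":50}, {"dx":0.2267, "dz":-0.04, "finger_gap":50}]' | grep -E "tool|ft"; python3 - <<'E'
from go import *
from bench import optics
t=optics.snapshot('top');s=optics.snapshot('side')
cv2.imwrite('pics/t9.png',np.vstack([ortho(t,g,18,-15,115,-30,30,6),ortho(s,g,18,-15,80,-20,20,6)[:, :570].copy() if 0 else ortho(s,g,18,-15,115,-20,20,6)]))
for n,q in(("top",t),("side",s)):
    h=cv2.cvtColor(ortho(q,g,18,-10,90,-21,21,4),cv2.COLOR_BGR2HSV);m=cv2.inRange(h,(3,170,90),(18,255,255))
    k,l,st,c=cv2.connectedComponentsWithStats(m);i=1+st[1:,4].argmax();print(n,-10+st[i,0]/4,-10+(st[i,0]+st[i,2])/4)
E
```

```text
time: 22.2
tool_pos: [401.2, -413.8, 139.0]
tcp_rot: [-179.9, 0.5, 142.6]
ft_force: [0.3, -0.2, -0.2]
finger_gap: 50.1
grip_force: 0.0
tool_pos: [262.5, -306.5, 162.8]
ft_force: [0.5, -1.9, -0.3]
top 8.0 65.5
side -2.0 66.75
```

View pics/t9.png

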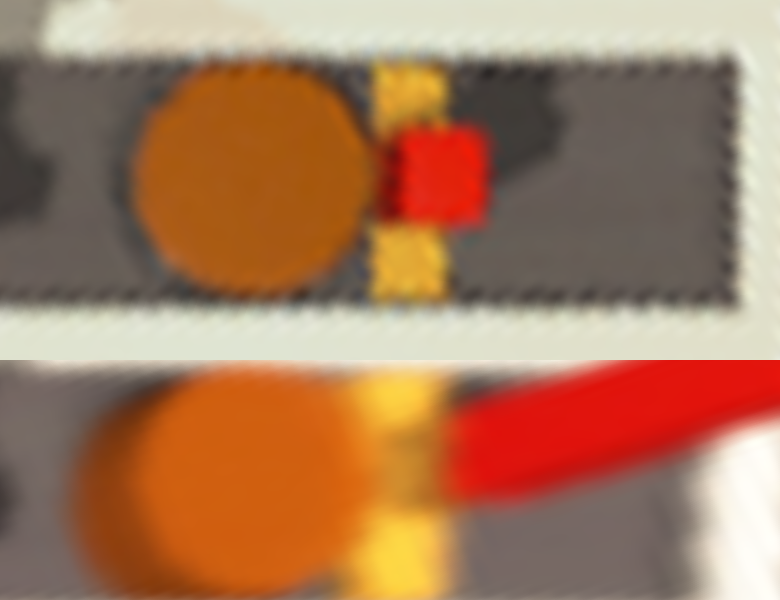

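The picture shows the glass seated, with its edge touching the stop's face at (372,180) and the robot clear of everything.

```bash
python3 -c "
from bench import workorder
print(workorder.hand_in())"
```

```text
the job is handed in; nothing more can be done
None
```

The job is handed in after about 23 s of robot time: the glass lies flat in the pocket, the stop rests against it and is released, and the robot touches nothing. Pushing forces at the wrist stayed around 3 N, and the arm never came near the jars or the dish.

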